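# Nest the three saucepans with their handles fanned

### The arm

A 6-joint arm with a two-finger parallel gripper is mounted at the origin on a cart in front of the work surface, level with it; the furniture and walls round the work are solid. World frame = base frame: x ahead of the robot, y to its left, z up, the work surface at z = 0. Lengths are in m, angles in rad, forces in N, time in s.
With the tool pointing down it reaches from about 0.35 to 0.975 m from the base axis. Payload 4.9 kg.
Tool frame: the origin (TCP) lies midway between the tips of the shut fingers; the grasp point (between the pads) lies 19 mm behind it; z points along the fingers, y is the direction in which the jaws open and shut (so a half turn about z gives the same grasp; the last joint's range is limited). The gripper opens to 85 mm and grips with 20 to 120 N. Pads are 22 mm wide; open, the fingers measure 114 mm over their backs; the gripper's body (76 mm by 85 mm) begins 54 mm behind the grasp point. The pads swing forward as they close: fully open they stand 13 mm farther back than shut.
Start: joints at [-1.289, 0.053, 1.613, -0, 1.476, -0.119], TCP at [0.244, -0.575, 0.231] pointing down, gripper open.
Joint ranges: [-3.01, 3.01], [-1.01, 2.22], [0.06, 2.58], [-1.02, 4.17], [0.09, 2.62], [-3.14, 3.14]. Speed limits (rad/s): [2.57, 2.57, 3.14, 3.14, 3.14, 3.14].

### API

Orientations are given as a rotation vector (axis times angle).
In Python, from station import ctrl gives the robot as it stands.
- The arm moves only by the tool drive_tool, never from a script. Its argument "moves" is one flat list of numbers, 7 for each row, row after row: the turn, a rotation vector about the world's x, y, z in degrees, then the shift along the world's x, y, z in m, then the closure, from 0 (fully open) to 1 (shut). A call has exactly 5 rows; each row shifts and turns the commanded pose from where the row before left it; what a row does not reach is not made up. A row lasts 1/8 s, in which the tool goes at most 62.5 mm and 10.7 degrees, less where a joint would pass 70% of its speed; a pose out of reach is approached as far as the arm can. A call is refused whole if a number of a shift passes 0.0625 or a number of a turn 10.7, either way. A call with a gripper value outside its range is refused whole. The fingers move at their own pace and stop on an object; "newtons" is the grip in N (left out, the last holds). Time passes only in rows, so rows that do not move let the fingers close, or fill a call up. It gives the time, the measured TCP pose, the force and the opening at its end, in the units of the state.
- ctrl.get_obs(): the state, without advancing time (a new reading comes with each control period).
- ctrl.get_image(name): name is "scene" or "top" or "wrist"; returns the picture (420x560x3 uint8, red, green, blue); there is no depth.
- ctrl.get_calibration(name): a dict with "fx", "fy", "cx", "cy" (pixels), "rvec" (rotation vector, rad) and "tvec" (3), from world to camera coordinates, as OpenCV has them; the wrist camera has in their place "T_tool_cam" (4x4, takes a point from camera to tool coordinates, whose origin is the TCP and whose axes are the flange's). Camera axes: x right, y down, z forward; pixel columns grow to the right and rows downward; lengths in m; the calibration is good to about 2 mm. A picture is of the moment at which its call begins: read the wrist's pose just before it. get_calibration takes no time and is no camera call.
- ctrl.finish_job(): hands the job in, once; it reports no verdict.
The state is a dict: "t": time; "q": joint angles; "dq": joint speeds; "effort": joint torques, N m; "tool_pos": TCP position; "tool_rot": TCP orientation; "contact_force": force on the tool from outside, world axes, zero at the start; "wrist_torque": the same for the moment, N m; "opening": finger opening in m.
Only numpy, scipy, OpenCV 4.12 (cv2) and the standard library are available. Lean on these libraries where they do the work, as an engineer would, in place of code of your own. Each camera call takes 0.05 s, during which the arm holds its last target.

### The job

Nest the three blue saucepans where the large one stands: the medium one inside the large one and the small one inside the medium one, each sitting flat on the floor of the pan below. Fan the handles, so that seen from above any two of them point at least 25 degrees apart. Lower the pans in rather than dropping them, and leave the large pan where it stands.

Things in the scene. Friction and masses are not known exactly. Their poses are not given: they have to be found in the camera images.
- pan_large: The large blue saucepan, black handle: rim 160 mm across, 60 mm high, wall 3, floor 4 mm. Origin: centre of its underside, on the body's axis; z up. Handle level along its own -x, to 190 mm from the axis (black bar from 90 mm), 14 mm wide and high, centre line 62 mm above the underside. Loose, 0.8 kg.
- pan_medium: The medium blue saucepan, black handle: rim 124 mm across, 66 mm high, wall 3, floor 4 mm. Origin: centre of its underside, on the body's axis; z up. Handle level along its own -x, to 167 mm from the axis (black bar from 72 mm), 14 mm wide and high, centre line 68 mm above the underside. 0.16 kg. Nested: 4 mm above the large pan's origin, handle 5 mm over its rim, 15 mm play all round.
- pan_small: The small blue saucepan, black handle: rim 88 mm across, 72 mm high, wall 3, floor 4 mm. Origin: centre of its underside, on the body's axis; z up. Handle level along its own -x, to 149 mm from the axis (black bar from 54 mm), 14 mm wide and high, centre line 74 mm above the underside. 0.11 kg. Nested: 4 mm above the medium pan's origin, handle 5 mm over its rim, 15 mm play all round.
- pan_medium_handle (a point): Point on the centre line of the medium pan's handle, 115 mm from the axis of its body, 68 mm above its underside: a good place to pinch it across, from above (far enough out that fingers pass outside the large pan's rim). Axes as the pan's.
- pan_small_handle (a point): Point on the centre line of the small pan's handle, 97 mm from the axis of its body, 74 mm above its underside: a good place to pinch it across, from above (outside the medium pan's rim when nested). Axes as the pan's.

How it is judged:
At the end, for the whole second after the job is handed in: Medium pan in the large, small in the medium, each within 20 mm of the axis of the pan below, its underside under 9 mm above that pan's; any two handles over 20 degrees apart; all level within 0.1 rad, at rest; large pan on the worktop within 50 mm of its start (horizontal distance between pan_medium and pan_large below 0.02 m and z of pan_medium in the frame of pan_large between 0 and 0.009 m and horizontal distance between pan_small and pan_medium below 0.02 m and z of pan_small in the frame of pan_medium between 0 and 0.009 m and (angle between the x axis of pan_medium and the x axis of pan_large, either way round above 0.35 rad or x of pan_medium_handle in the frame of pan_large above 0 m) and (angle between the x axis of pan_small and the x axis of pan_medium, either way round above 0.35 rad or x of pan_small_handle in the frame of pan_medium above 0 m) and (angle between the x axis of pan_small and the x axis of pan_large, either way round above 0.35 rad or x of pan_small_handle in the frame of pan_large above 0 m) and distance of pan_large from where it was at the start of the episode below 0.05 m and height (world z) of pan_large below 0.01 m and angle between each of pan_large, pan_medium, pan_small's own z axis and vertical below 0.1 rad and linear speed of each of pan_large, pan_medium, pan_small below 0.02 m/s); the robot touches nothing.
It fails at once if the medium pan was dropped (moving faster than 0.5 m/s while nothing holds it) (contact force between pan_medium and the arm below 0.05 N and contact force between pan_medium and the fingers below 0.05 N and linear speed of pan_medium above 0.5 m/s).
It fails at once if the small pan was dropped (moving faster than 0.5 m/s while nothing holds it) (contact force between pan_small and the arm below 0.05 N and contact force between pan_small and the fingers below 0.05 N and linear speed of pan_small above 0.5 m/s).
It also fails if it takes over 58 s, if anything falls off the work surface, if the arm or the gripper's body presses on something with over 40 N, if the wrist force passes 120 N, or if a joint passes its speed limit or range.

## Working session

There is one attempt and no reset: what is moved stays moved. The work goes in short steps, Python scripts to look and compute and a tool call to move; the robot and the scene stay as the last step left them, time stands still between calls to the robot, and variables do not carry over. Pictures are saved under pics/ and viewed, and the job is handed in when it is done.

Besides the shell and the picture viewer there is one more tool, called after "Call:" as name(argument=value, ...) on one line, values as JSON. drive_tool: Moves the arm, as the interface text tells. Its arguments: {"type":"object","properties":{"moves":{"type":"array","items":{"type":"number"}},"newtons":{"type":"number"}},"required":["moves"]}

```bash
mkdir -p pics; ls; python3 - <<'E'
from station import ctrl
import cv2
o=ctrl.get_obs();print({k:(v if not hasattr(v,'round') else v.round(3) if hasattr(v,'shape') else v) for k,v in o.items()})
for n in("scene","top"):
    cv2.imwrite(f"pics/{n}0.png",ctrl.get_image(n)[:,:,::-1])
    print(n,ctrl.get_calibration(n))
print(ctrl.get_calibration("wrist"))
E
```

```text
pics
{'t': 0.0, 'q': array([-1.289,  0.053,  1.614,  0.   ,  1.476, -0.119]), 'dq': array([-0.001,  0.   , -0.   , -0.   ,  0.001,  0.   ]), 'effort': array([-1.0000e-03, -3.9369e+01, -3.7018e+01, -0.0000e+00,  7.0000e-03,
        0.0000e+00]), 'tool_pos': array([ 0.244, -0.575,  0.23 ]), 'tool_rot': array([-3.077, -0.625,  0.   ]), 'contact_force': array([-0.07 ,  0.116,  0.606]), 'wrist_torque': array([-0.007,  0.03 ,  0.036]), 'opening': 0.08556853575619437}
scene {'fx': 483.25272971479654, 'fy': 483.25272971479654, 'cx': 280.24620792993954, 'cy': 211.7665510053525, 'rvec': array([ 0.69342269, -2.6494019 ,  1.09330416]), 'tvec': array([0.45186608, 0.2355928 , 1.01649464])}
top {'fx': 398.347538313581, 'fy': 398.347538313581, 'cx': 287.3844568457331, 'cy': 211.81558284695336, 'rvec': array([ 2.2047345 , -1.9643785 ,  0.23766286]), 'tvec': array([-0.05393945,  0.55071551,  0.91478141])}
{'fx': 342.16003259494033, 'fy': 342.16003259494033, 'cx': 279.5972735965987, 'cy': 201.39266229168138, 'T_tool_cam': array([[-7.26644626e-04, -9.64314189e-01, -2.64759546e-01,
         6.56559129e-02],
       [ 9.99999735e-01, -7.09961500e-04, -1.58704328e-04,
        -3.28039420e-04],
       [-3.49282484e-05, -2.64759591e-01,  9.64314450e-01,
        -1.42285212e-01],
       [ 0.00000000e+00,  0.00000000e+00,  0.00000000e+00,
         1.00000000e+00]])}
```

View pics/scene0.png

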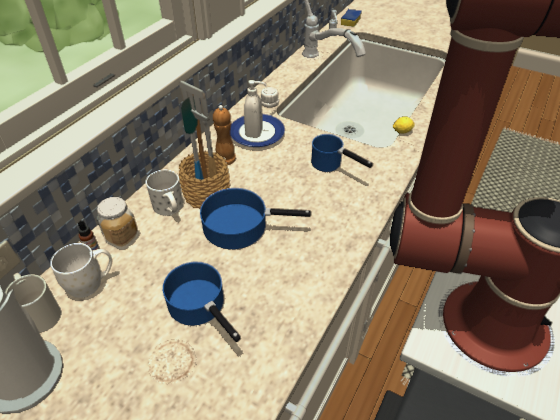

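View pics/top0.png

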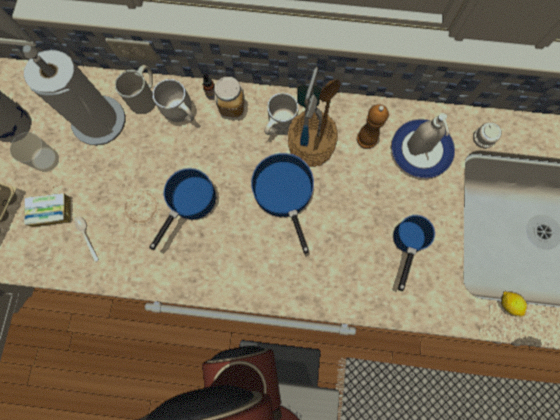

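```bash
cat > h.py <<'E'
import numpy as np,cv2
from scipy.spatial.transform import Rotation as R
from scipy.optimize import least_squares
from station import ctrl
def cam(n):
    c=ctrl.get_calibration(n);K=np.array([[c['fx'],0,c['cx']],[0,c['fy'],c['cy']],[0,0,1]])
    if n=='wrist':
        o=ctrl.get_obs();T=np.eye(4);T[:3,:3]=R.from_rotvec(o['tool_rot']).as_matrix();T[:3,3]=o['tool_pos']
        W=T@c['T_tool_cam'];return K,W[:3,:3],W[:3,3]
    r=R.from_rotvec(c['rvec']).as_matrix();return K,r.T,-r.T@c['tvec']
def cast(C,px,z):
    K,r,p=C;px=np.atleast_2d(px).astype(float)
    d=np.c_[px,np.ones(len(px))]@np.linalg.inv(K).T@r.T
    return p+d*((z-p[2])/d[:,2])[:,None]
def proj(C,X):
    K,r,p=C;c=(np.atleast_2d(X)-p)@r@K.T;return c[:,:2]/c[:,2:]
def blue(im):
    h=cv2.cvtColor(im,cv2.COLOR_RGB2HSV);return cv2.inRange(h,(100,130,40),(125,255,255))
def dark(im): return (im.max(2)<50).astype(np.uint8)*255
def blob(m,seed):
    n,l,s,c=cv2.connectedComponentsWithStats(m)
    ok=[i for i in range(1,n) if s[i,4]>60]
    i=min(ok,key=lambda i:np.hypot(*(c[i]-seed)));return (l==i).astype(np.uint8)*255,s[i]
P={'L':(.08,.060,.062,.190,.09),'M':(.062,.066,.068,.167,.072),'S':(.044,.072,.074,.149,.054)}
def pan(im,C,k,seed,hs,base=0):
    r,h,hh,e,b=P[k]
    m,s=blob(blue(im),seed);m=cv2.morphologyEx(m,cv2.MORPH_OPEN,np.ones((5,5),np.uint8))
    ct=max(cv2.findContours(m,0,1)[0],key=cv2.contourArea)[:,0]
    X=cast(C,ct,base+h)[:,:2]
    f=least_squares(lambda c:np.hypot(*(X-c).T)-r,X.mean(0),loss='soft_l1',f_scale=.002)
    res=np.hypot(*(X-f.x).T)-r
    d,s2=blob(dark(im),hs);ys,xs=np.nonzero(d)
    Y=cast(C,np.c_[xs,ys],base+hh+.004)[:,:2]
    mu=Y.mean(0);u=np.linalg.svd(Y-mu,full_matrices=False)[2][0]
    if u@(mu-f.x)<0:u=-u
    t=(Y-mu)@u;lo,hi=np.percentile(t,[1,99])
    print(k,'rim',f.x.round(4),'medres',np.median(abs(res)).round(4),'handle dir deg',np.degrees(np.arctan2(u[1],u[0])).round(1),'from centre',np.degrees(np.arctan2(*(mu-f.x)[::-1])).round(1),'bar',(hi-lo).round(3),'exp',round(e-b,3),'axis from bar',(mu+u*(hi+lo)/2-u*(e+b)/2).round(4),'area',s[4],s2[4])
    return f.x,u
E
python3 - <<'E'
from h import *
im=ctrl.get_image('top');C=cam('top')
pan(im,C,'L',(283,185),(300,232));pan(im,C,'M',(189,194),(162,233));pan(im,C,'S',(413,234),(405,270))
E
```

```text
L rim [0.6109 0.0276] medres 0.0073 handle dir deg -155.0 from centre -153.4 bar 0.077 exp 0.1 axis from bar [0.6355 0.0357] area 2712 104
M rim [0.5753 0.2598] medres 0.0061 handle dir deg 159.6 from centre 156.9 bar 0.086 exp 0.095 axis from bar [0.5792 0.2641] area 1594 104
S rim [ 0.5402 -0.3032] medres 0.0053 handle dir deg 165.4 from centre 168.0 bar 0.087 exp 0.095 axis from bar [ 0.5379 -0.3071] area 854 145
```

```bash
python3 - <<'E'
from h import *
im=ctrl.get_image('top');C=cam('top')
np.save('top.npy',im)
a=im.copy();a[blue(im)>0]=(255,0,255);a[dark(im)>0]=(0,255,0)
v=np.vstack([cv2.resize(x[145:300,135:445],None,fx=2.5,fy=1.9,interpolation=0) for x in (im,a)])
cv2.imwrite('pics/m.png',v[:,:,::-1])
for p in((275,185),(258,200),(180,190),(295,225),(301,240)):print(im[p[1],p[0]],cv2.cvtColor(im,cv2.COLOR_RGB2HSV)[p[1],p[0]])
print(C[2])
E
```

```text
[ 42  81 127] [106 171 127]
[ 35  69 109] [106 173 109]
[ 45  89 132] [105 168 132]
[38 37 33] [24 34 38]
[53 47 48] [175  29  53]
[ 0.32107628 -0.01685514  1.01963131]
```

View pics/m.png

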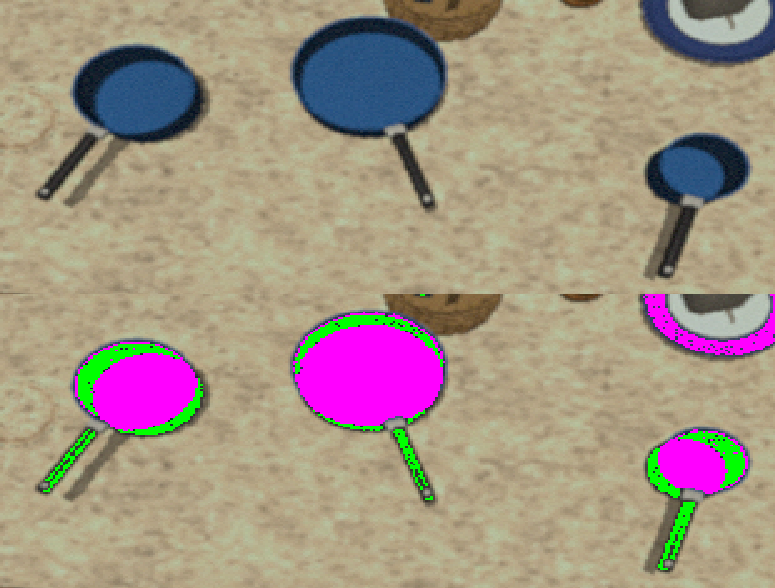

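```bash
python3 - <<'E'
s=open('h.py').read()
a=s.index('def blue');b=s.index('def blob')
s=s[:a]+'''def blue(im):
    i=im.astype(int);return ((i[:,:,2]>i[:,:,0]+12)).astype(np.uint8)*255
def dark(im):
    i=im.astype(int);return ((i.max(2)<75)&(i[:,:,2]<=i[:,:,0]+12)).astype(np.uint8)*255
'''+s[b:]
s=s.replace("    f=least","    dc=X.mean(0)-C[2][:2];X=X[(X-X.mean(0))@dc>-.2*r*np.hypot(*dc)]\n    f=least")
open('h.py','w').write(s)
E
cat > t.py <<'E'
from h import *
im=np.load('top.npy');C=cam('top')
pan(im,C,'L',(283,185),(300,232));pan(im,C,'M',(189,194),(162,233));pan(im,C,'S',(413,234),(405,270))
a=im.copy();a[blue(im)>0]=(255,0,255);a[dark(im)>0]=(0,255,0)
cv2.imwrite('pics/m2.png',cv2.resize(a[145:300,135:445],None,fx=2.5,fy=2.5,interpolation=0)[:,:,::-1])
E
python3 t.py
```

```text
L rim [0.6276 0.0306] medres 0.0014 handle dir deg -155.2 from centre -155.5 bar 0.082 exp 0.1 axis from bar [0.6355 0.035 ] area 3051 157
M rim [0.5758 0.2601] medres 0.0014 handle dir deg 158.8 from centre 157.0 bar 0.088 exp 0.095 axis from bar [0.5783 0.2631] area 2011 175
S rim [ 0.5373 -0.3028] medres 0.0015 handle dir deg 168.4 from centre 167.3 bar 0.096 exp 0.095 axis from bar [ 0.5423 -0.3019] area 1127 222
```

View pics/m2.png

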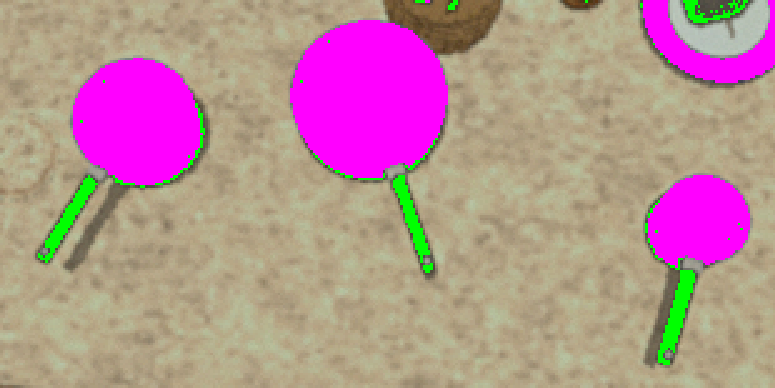

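Call:
drive_tool(moves=[0, 0, 9, 0.02, 0.058, 0, 0, 0, 0, 9, 0.02, 0.058, 0, 0, 0, 0, 9, 0.02, 0.058, 0, 0, 0, 0, 9, 0.015, 0.059, 0, 0, 0, 0, 9, 0.015, 0.059, 0, 0], newtons=80)

```text
t: 0.82
tool_pos: [0.334, -0.2815, 0.2311]
tool_rot: [2.601, 1.762, 0.001]
contact_force: [1.1, 0.0, 0.6]
opening: 0.0855
```

Call:
drive_tool(moves=[0, 0, 9, 0.015, 0.059, 0, 0, 0, 0, 9, 0.015, 0.059, 0, 0, 0, 0, 9, 0.015, 0.059, 0, 0, 0, 0, 9, 0.015, 0.059, 0, 0, 0, 0, 9, 0.015, 0.059, 0, 0])

```text
t: 1.45
tool_pos: [0.4089, 0.0135, 0.2315]
tool_rot: [1.727, 2.622, 0.001]
contact_force: [0.4, -0.4, 0.6]
opening: 0.0858
```

Call:
drive_tool(moves=[0, 0, 9, 0.015, 0.059, 0, 0, 0, 0, 9, 0.015, 0.059, 0, 0, 0, 0, 9, 0.01, 0.059, 0, 0, 0, 0, 9, 0.01, 0.058, 0, 0, 0, 0, 9, 0.005, 0.055, 0, 0])

```text
t: 2.08
tool_pos: [0.4638, 0.3037, 0.2311]
tool_rot: [0.591, 3.085, -0.0]
contact_force: [0.6, -0.4, 0.5]
opening: 0.0854
```

```bash
python3 - <<'E'
from h import *
o=ctrl.get_obs();print(o['t'],o['tool_pos'].round(4),R.from_rotvec(o['tool_rot']).as_matrix().round(3),o['q'].round(2))
C=cam('wrist');im=ctrl.get_image('wrist');np.save('w1.npy',im);cv2.imwrite('pics/w1.png',im[:,:,::-1])
print(proj(C,[[.576,.26,.066],[.469,.303,.068]]))
Ct=cam('top');print(cast(Ct,[[312,160],[283,130],[305,90],[330,90]],.05))
E
```

```text
2.075 [0.4638 0.3037 0.2311] [[-0.929  0.37   0.   ]
 [ 0.37   0.929 -0.   ]
 [-0.    -0.    -1.   ]] [ 0.45 -0.12  1.78 -0.    1.48 -0.75]
[[281.39089946 300.79447441]
 [281.89827335 190.30097086]]
[[ 0.70182453 -0.03726843  0.05      ]
 [ 0.77681337  0.04720355  0.05      ]
 [ 0.90036288  0.00179724  0.05      ]
 [ 0.90815717 -0.06549149  0.05      ]]
```

View pics/w1.png

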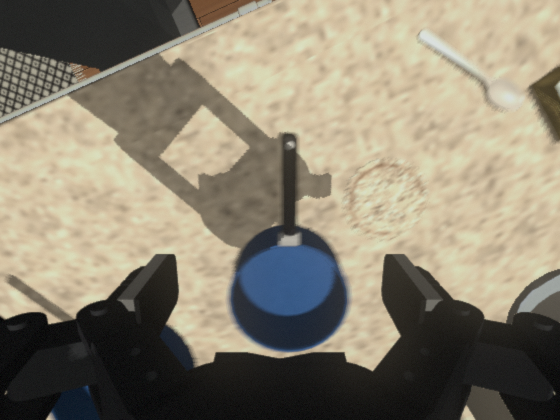

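```bash
python3 - <<'E'
from h import *
C=cam('wrist');im=np.load('w1.npy')
a=im.copy();a[330:]=255;a[:120]=255;a[:,:225]=255;a[:,355:]=255   # crop around pan
d=(a.max(2)<60)&(a.astype(int)[:,:,2]<=a.astype(int)[:,:,0]+12)
ys,xs=np.nonzero(d);k=(ys<232)&(ys>130)&(abs(xs-289)<12)
for y in(140,160,180,200,220):
    x=xs[k&(ys==y)];print(y,x.min(),x.max(),cast(C,[[(x.min()+x.max())/2,y]],.075)[0].round(4))
print('tip',ys[k].min(),cast(C,[[289,ys[k].min()]],.071))
i=a.astype(int);m=((i[:,:,2]>i[:,:,0]+12)&(i[:,:,2]<200)).astype(np.uint8)
ct=max(cv2.findContours(m,0,1)[0],key=cv2.contourArea)[:,0]
X=cast(C,ct,.066)[:,:2]
f=least_squares(lambda c:np.hypot(*(X-c).T)-.062,X.mean(0),loss='soft_l1',f_scale=.002);print(f.x,np.median(abs(np.hypot(*(X-f.x).T)-.062)))
E
```

```text
Traceback (most recent call last):
ValueError: zero-size array to reduction operation minimum which has no identity
```

```bash
cat > wm.py <<'E'
from h import *
def wm(im,C,k,x0,x1,y0,y1,hy0,hy1,hx):
    r,h,hh,e,b=P[k]
    i=im.astype(int);ii=i.max(2)
    L=[]
    for y in range(hy0,hy1,6):
        row=ii[y,hx-14:hx+15];xs=np.nonzero(row<85)[0]+hx-14
        if len(xs)>3:L.append([(xs.min()+xs.max())/2,y]);
    X=cast(C,L,hh+.007)[:,:2];u=np.linalg.svd(X-X.mean(0))[2][0]
    m=np.zeros(ii.shape,np.uint8);m[y0:y1,x0:x1]=((i[:,:,2]>i[:,:,0]+12)&(i[:,:,2]<200))[y0:y1,x0:x1]
    m=cv2.morphologyEx(m,cv2.MORPH_OPEN,np.ones((9,9),np.uint8))
    ct=max(cv2.findContours(m,0,1)[0],key=cv2.contourArea)[:,0]
    Y=cast(C,ct,h)[:,:2]
    f=least_squares(lambda c:np.hypot(*(Y-c).T)-r,Y.mean(0),loss='soft_l1',f_scale=.001)
    mu=X.mean(0);u=u if u@(mu-f.x)>0 else -u
    off=(f.x-mu)[0]*u[1]-(f.x-mu)[1]*u[0]
    print(L[0],L[-1],'line pt',mu.round(4),'dir',np.degrees(np.arctan2(u[1],u[0])).round(1),'rim',f.x.round(4),'res',np.median(abs(np.hypot(*(Y-f.x).T)-r)).round(4),'centre offset from line',off.round(4))
    return f.x,u
E
python3 - <<'E'
from wm import *
wm(np.load('w1.npy'),cam('wrist'),'M',215,365,215,350,142,228,289)
E
```

```text
[np.float64(288.5), 148] [np.float64(286.0), 226] line pt [0.4666 0.316 ] dir 157.8 rim [0.575 0.275] res 0.004 centre offset from line 0.0031
```

```bash
python3 - <<'E'
from wm import *
o=ctrl.get_obs();print(o['t'],o['tool_pos'].round(4),o['dq'].round(3))
C=cam('wrist');im=ctrl.get_image('wrist');np.save('w2.npy',im);cv2.imwrite('pics/w2.png',im[:,:,::-1])
print(ctrl.get_obs()['tool_pos'])
wm(im,C,'M',215,365,215,360,142,228,289)
print(proj(C,[[.576,.26,.066],[.469,.303,.068]]))
E
```

```text
2.125 [0.4633 0.3088 0.2308] [-0.072 -0.063  0.067 -0.05   0.048  0.094]
[0.46322894 0.30561911 0.23064611]
[np.float64(281.5), 142] [np.float64(281.0), 226] line pt [0.4617 0.3109] dir 158.4 rim [0.5764 0.2641] res 0.0029 centre offset from line -0.0013
[[275.2882177  303.48441774]
 [276.11642833 193.22224247]]
```

View pics/w2.png

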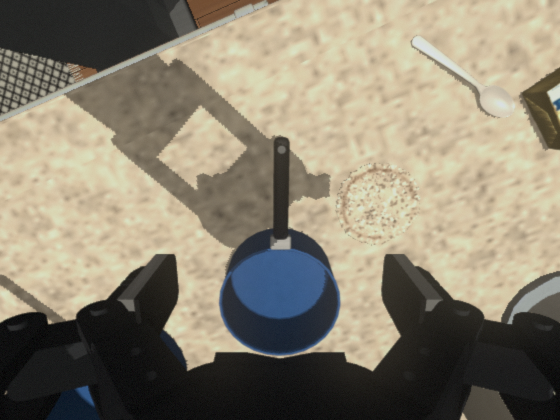

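```bash
python3 - <<'E'
from wm import *
for _ in range(2):
  C=cam('wrist');im=ctrl.get_image('wrist');print(C[2])
  wm(im,C,'M',215,365,215,360,142,228,281)
o=ctrl.get_obs();print(o['t'],o['tool_pos'].round(4),R.from_rotvec(o['tool_rot']).as_matrix()[:,1],o['dq'].round(3))
E
```

```text
[0.40025447 0.32996692 0.3730293 ]
[np.float64(285.0), 142] [np.float64(284.0), 226] line pt [0.4626 0.3099] dir 157.8 rim [0.5762 0.2639] res 0.0037 centre offset from line 0.0003
[0.4004199  0.32825062 0.3729684 ]
[np.float64(287.0), 142] [np.float64(287.0), 226] line pt [0.4635 0.3097] dir 158.2 rim [0.576 0.264] res 0.0039 centre offset from line -0.0008
2.275 [0.4634 0.3021 0.2307] [ 0.37404321  0.9274103  -0.00134464] [-0.035 -0.028  0.022  0.001 -0.    -0.001]
```

Call:
drive_tool(moves=[0, 0, 0, 0.006, 0.004, -0.04, 0, 0, 0, 0, 0, 0, -0.05, 0, 0, 0, 0, 0, 0, -0.05, 0, 0, 0, 0, 0, 0, -0.041, 0, 0, 0, 0, 0, 0, 0, 0], newtons=80)

```text
t: 2.9
tool_pos: [0.4669, 0.3027, 0.0465]
tool_rot: [-0.603, -3.076, 0.008]
contact_force: [-0.5, -0.6, 0.5]
opening: 0.0855
```

Call:
drive_tool(moves=[0, 0, 0, 0, 0, 0, 0, 0, 0, 0, 0, 0, 0, 0.5, 0, 0, 0, 0, 0, 0, 0.8, 0, 0, 0, 0, 0, 0, 1, 0, 0, 0, 0, 0, 0, 1])

```text
t: 3.52
tool_pos: [0.47, 0.3058, 0.0507]
tool_rot: [0.6, 3.083, 0.001]
contact_force: [1.7, 3.1, -0.0]
opening: 0.0127
```

Call:
drive_tool(moves=[0, 0, 0, 0, 0, 0, 1, 0, 0, 0, 0, 0, 0, 1, 0, 0, 0, 0, 0, 0, 1, 0, 0, 0, 0, 0, 0, 1, 0, 0, 0, 0, 0, 0, 1])

```text
t: 4.15
tool_pos: [0.47, 0.3058, 0.0506]
tool_rot: [0.6, 3.083, 0.001]
contact_force: [-1.8, 1.1, 5.4]
opening: 0.0123
```

```bash
python3 - <<'E'
from wm import *
o=ctrl.get_obs();print(o['t'],o['tool_pos'].round(4),R.from_rotvec(o['tool_rot']).as_matrix()[:,1],o['opening'])
im=ctrl.get_image('wrist');cv2.imwrite('pics/w3.png',im[:,:,::-1])
E
```

```text
4.15 [0.47   0.3058 0.0506] [3.75189118e-01 9.26948120e-01 5.54947699e-04] 0.012313570490783982
```

View pics/w3.png

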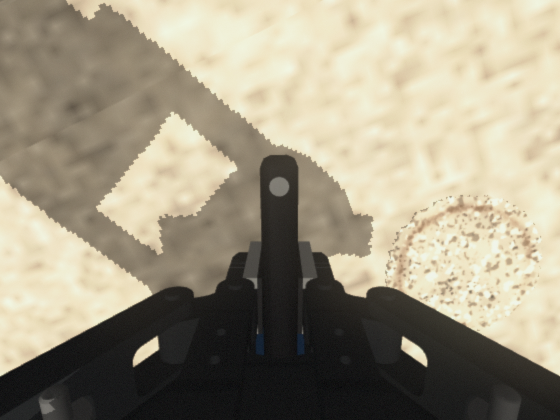

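Call:
drive_tool(moves=[0, 0, 0, 0, 0, 0.02, 1, 0, 0, 0, 0, 0, 0.03, 1, 0, 0, 0, 0, 0, 0.03, 1, 0, 0, 0, 0, 0, 0.03, 1, 0, 0, 0, 0, 0, 0.01, 1])

```text
t: 4.82
tool_pos: [0.4707, 0.3058, 0.1728]
tool_rot: [0.6, 3.081, 0.003]
contact_force: [0.3, 0.3, -1.3]
opening: 0.0125
```

Call:
drive_tool(moves=[0, 0, 0, 0.006, -0.025, 0, 1, 0, 0, 0, 0.012, -0.045, 0, 1, 0, 0, 0, 0.012, -0.05, 0, 1, 0, 0, 0, 0.01, -0.05, 0, 1, 0, 0, 0, 0.008, -0.04, 0, 1])

```text
t: 5.45
tool_pos: [0.517, 0.0936, 0.169]
tool_rot: [-0.601, -3.081, 0.001]
contact_force: [0.4, 0.0, -2.8]
opening: 0.0124
```

Call:
drive_tool(moves=[0, 0, 0, 0.004, -0.02, 0, 1, 0, 0, 0, 0, 0, 0, 1, 0, 0, 0, 0, 0, 0, 1, 0, 0, 0, 0, 0, 0, 1, 0, 0, 0, 0, 0, 0, 1])

```text
t: 6.08
tool_pos: [0.5216, 0.0763, 0.1702]
tool_rot: [-0.599, -3.084, -0.0]
contact_force: [-0.2, -0.4, -1.4]
opening: 0.0123
```

```bash
python3 - <<'E'
from wm import *
o=ctrl.get_obs();print(o['t'],o['tool_pos'].round(4),R.from_rotvec(o['tool_rot']).as_matrix()[:,1],o['opening'])
for n in('scene','top'):
  im=ctrl.get_image(n);np.save(n+'4.npy',im);cv2.imwrite(f'pics/{n}4.png',im[:,:,::-1])
E
```

```text
6.075 [0.5216 0.0763 0.1702] [ 3.74064561e-01  9.27402665e-01 -2.53107023e-05] 0.012281610333383553
```

View pics/scene4.png

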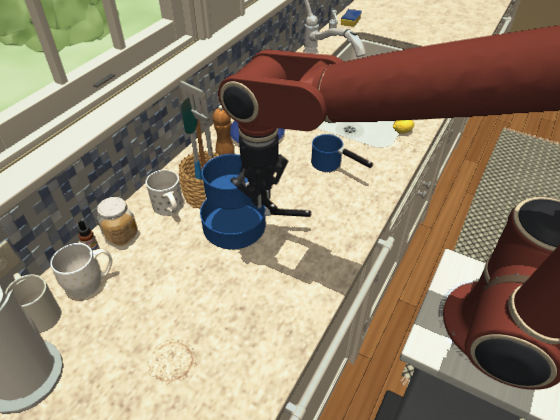

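View pics/top4.png

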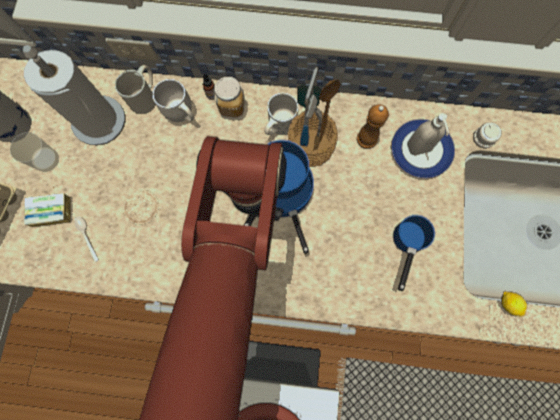

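```bash
python3 - <<'E'
from wm import *
C=cam('scene');im=np.load('scene4.npy').copy()
t=np.linspace(0,6.283,73)
for c,r,zs,col in(((.628,.031),.08,(.06,0),(255,255,0)),((.628,.031),.062,(.12,.186),(255,0,0))):
  for z in zs:
    p=proj(C,np.c_[c[0]+r*np.cos(t),c[1]+r*np.sin(t),0*t+z])
    cv2.polylines(im,[np.round(p*8).astype(int)],True,col,1,0,3)
cv2.imwrite('pics/ov.png',cv2.resize(im[130:270,170:340],None,fx=4,fy=4,interpolation=0)[:,:,::-1])
E
```

```text
(no output)
```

View pics/ov.png

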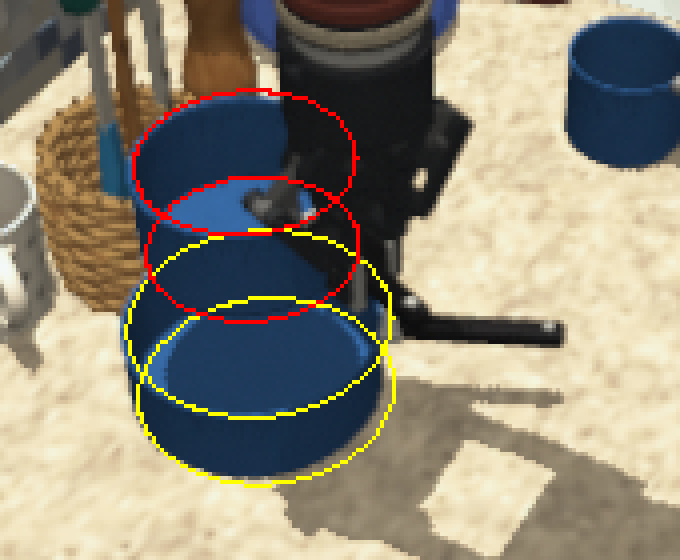

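Call:
drive_tool(moves=[0, 0, 0, 0.003, 0.001, -0.01, 1, 0, 0, 0, 0, 0, -0.02, 1, 0, 0, 0, 0, 0, -0.015, 1, 0, 0, 0, 0, 0, -0.005, 1, 0, 0, 0, 0, 0, 0, 1])

```text
t: 6.8
tool_pos: [0.5244, 0.0765, 0.1195]
tool_rot: [-0.6, -3.082, 0.0]
contact_force: [0.7, -0.3, -1.8]
opening: 0.0126
```

```bash
python3 - <<'E'
from wm import *
im=ctrl.get_image('scene');cv2.imwrite('pics/ov5.png',cv2.resize(im[130:270,170:340],None,fx=4,fy=4,interpolation=0)[:,:,::-1])
E
```

```text
(no output)
```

View pics/ov5.png

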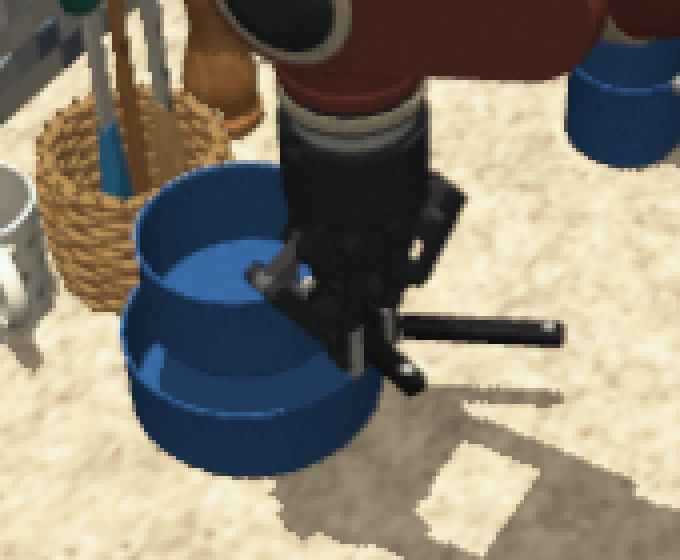

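Call:
drive_tool(moves=[0, 0, 0, 0, 0, -0.015, 1, 0, 0, 0, 0, 0, -0.015, 1, 0, 0, 0, 0, 0, -0.015, 1, 0, 0, 0, 0, 0, -0.007, 1, 0, 0, 0, 0, 0, 0, 1])

```text
t: 7.48
tool_pos: [0.5242, 0.0765, 0.0673]
tool_rot: [-0.6, -3.082, 0.001]
contact_force: [0.4, -0.7, -1.2]
opening: 0.0124
```

```bash
python3 - <<'E'
from wm import *
im=ctrl.get_image('scene');cv2.imwrite('pics/ov6.png',cv2.resize(im[130:270,170:340],None,fx=4,fy=4,interpolation=0)[:,:,::-1])
E
```

```text
(no output)
```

View pics/ov6.png

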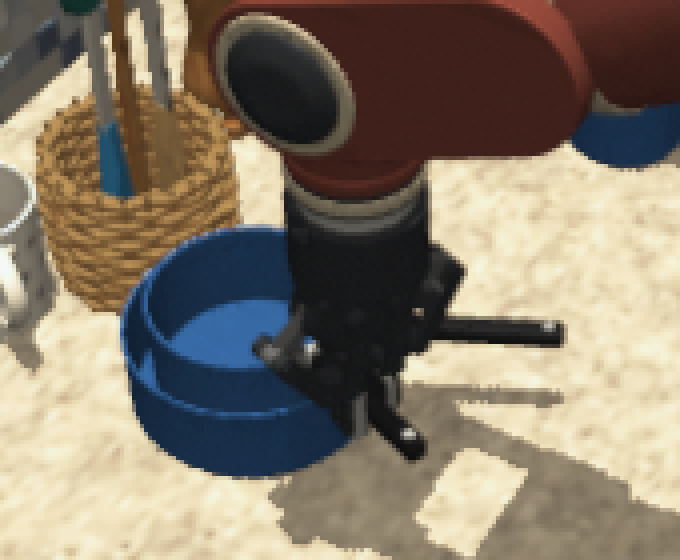

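Call:
drive_tool(moves=[0, 0, 0, 0, 0, -0.005, 1, 0, 0, 0, 0, 0, -0.003, 1, 0, 0, 0, 0, 0, -0.002, 1, 0, 0, 0, 0, 0, 0, 1, 0, 0, 0, 0, 0, 0, 1])

```text
t: 8.15
tool_pos: [0.5249, 0.0765, 0.0584]
tool_rot: [0.6, 3.083, 0.0]
contact_force: [-0.2, 0.6, -1.9]
opening: 0.0127
```

Call:
drive_tool(moves=[0, 0, 0, 0, 0, -0.001, 1, 0, 0, 0, 0, 0, -0.001, 1, 0, 0, 0, 0, 0, -0.001, 1, 0, 0, 0, 0, 0, 0, 1, 0, 0, 0, 0, 0, 0, 1])

```text
t: 8.78
tool_pos: [0.5249, 0.0765, 0.0554]
tool_rot: [0.6, 3.083, -0.0]
contact_force: [-0.7, -0.6, -0.4]
opening: 0.0121
```

Call:
drive_tool(moves=[0, 0, 0, 0, 0, -0.001, 1, 0, 0, 0, 0, 0, 0, 1, 0, 0, 0, 0, 0, 0, 1, 0, 0, 0, 0, 0, 0, 1, 0, 0, 0, 0, 0, 0, 1])

```text
t: 9.4
tool_pos: [0.525, 0.0766, 0.0548]
tool_rot: [0.6, 3.084, 0.0]
contact_force: [-4.3, 0.6, 5.0]
opening: 0.0124
```

Call:
drive_tool(moves=[0, 0, 0, 0, 0, 0, 0.75, 0, 0, 0, 0, 0, 0, 0.65, 0, 0, 0, 0, 0, 0, 0.55, 0, 0, 0, 0, 0, 0, 0.5, 0, 0, 0, 0, 0, 0, 0.5])

```text
t: 10.02
tool_pos: [0.5249, 0.0765, 0.0543]
tool_rot: [0.6, 3.084, -0.0]
contact_force: [-0.2, 0.2, 0.2]
opening: 0.0423
```

Call:
drive_tool(moves=[0, 0, 0, 0, 0, 0.02, 0.5, 0, 0, 0, 0, 0, 0.04, 0.5, 0, 0, 0, 0, 0, 0.05, 0.3, 0, 0, 0, 0, 0, 0.05, 0, 0, 0, 0, 0, 0, 0.02, 0])

```text
t: 10.65
tool_pos: [0.5264, 0.0766, 0.2383]
tool_rot: [0.599, 3.078, 0.002]
contact_force: [-0.1, -0.2, -0.6]
opening: 0.0852
```

Call:
drive_tool(moves=[0, 0, 2, -0.012, -0.05, 0, 0, 0, 0, 2, -0.012, -0.06, 0, 0, 0, 0, 2, -0.012, -0.06, 0, 0, 0, 0, 2, -0.012, -0.06, 0, 0, 0, 0, 2, -0.012, -0.06, 0, 0])

```text
t: 11.28
tool_pos: [0.4637, -0.2149, 0.2329]
tool_rot: [-0.327, -3.123, -0.001]
contact_force: [1.0, 0.0, -0.4]
opening: 0.0855
```

Call:
drive_tool(moves=[0, 0, 0, -0.012, -0.05, 0, 0, 0, 0, 0, -0.01, -0.02, 0, 0, 0, 0, 0, 0, 0, 0, 0, 0, 0, 0, 0, 0, 0, 0, 0, 0, 0, 0, 0, 0, 0])

```text
t: 11.9
tool_pos: [0.4432, -0.2824, 0.2339]
tool_rot: [-0.327, -3.124, -0.001]
contact_force: [-0.0, 1.3, -0.4]
opening: 0.0856
```

```bash
python3 - <<'E'
from wm import *
o=ctrl.get_obs();print(o['t'],o['tool_pos'].round(4),R.from_rotvec(o['tool_rot']).as_matrix()[:,1],o['dq'].round(3))
C=cam('wrist');im=ctrl.get_image('wrist');np.save('w7.npy',im);cv2.imwrite('pics/w7.png',im[:,:,::-1])
print(proj(C,[[.5375,-.303,.072],[.443,-.283,.074]]))
im=ctrl.get_image('scene');cv2.imwrite('pics/ov7.png',cv2.resize(im[130:270,170:340],None,fx=4,fy=4,interpolation=0)[:,:,::-1])
im=ctrl.get_image('top');np.save('top7.npy',im);cv2.imwrite('pics/top7.png',im[:,:,::-1])
E
```

```text
11.9 [ 0.4432 -0.2824  0.2339] [2.07010411e-01 9.78338637e-01 4.49345468e-04] [ 0.    -0.003 -0.003 -0.001 -0.001 -0.002]
[[279.51989552 281.24985183]
 [279.44014623 185.8145638 ]]
```

View pics/w7.png

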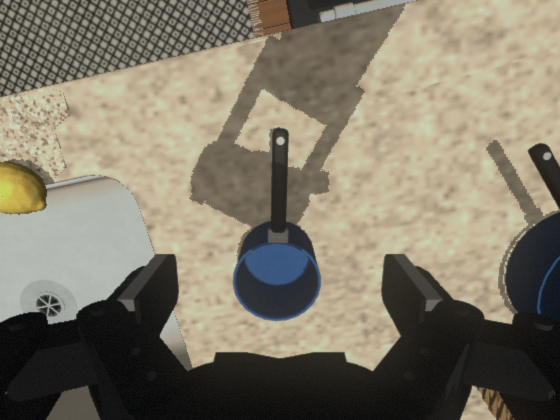

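View pics/ov7.png

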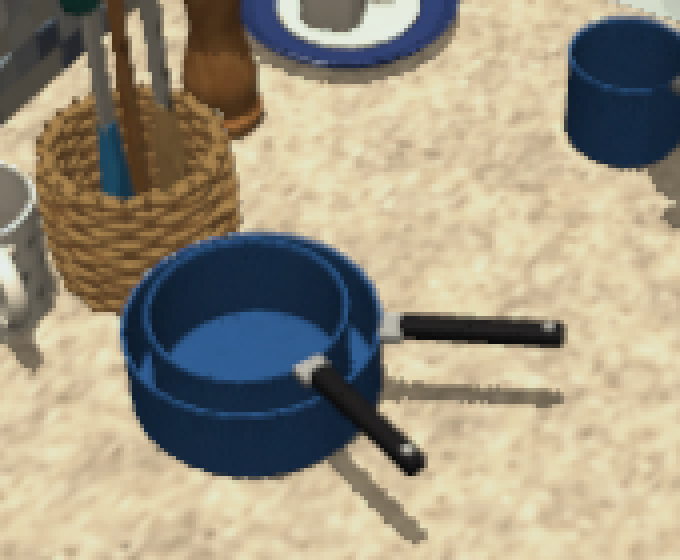

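View pics/top7.png

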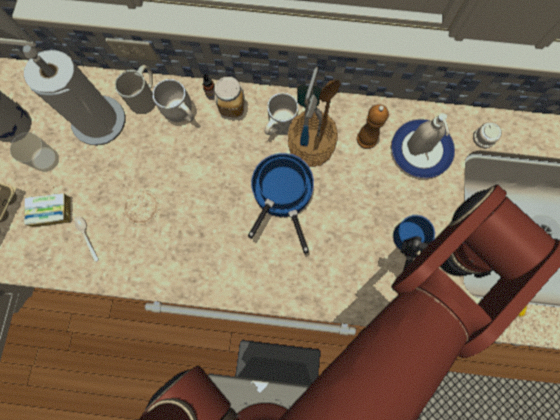

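Call:
drive_tool(moves=[0, 0, 0, 0, 0, -0.04, 0, 0, 0, 0, 0, 0, -0.05, 0, 0, 0, 0, 0, 0, -0.05, 0, 0, 0, 0, 0, 0, -0.038, 0, 0, 0, 0, 0, 0, 0, 0])

```text
t: 12.68
tool_pos: [0.4407, -0.2811, 0.0528]
tool_rot: [-0.328, -3.118, -0.007]
contact_force: [-0.5, 0.0, 0.2]
opening: 0.0855
```

Call:
drive_tool(moves=[0, 0, 0, 0, 0, 0, 0, 0, 0, 0, 0, 0, 0, 0.5, 0, 0, 0, 0, 0, 0, 0.8, 0, 0, 0, 0, 0, 0, 1, 0, 0, 0, 0, 0, 0, 1])

```text
t: 13.3
tool_pos: [0.4429, -0.2836, 0.0566]
tool_rot: [0.329, 3.124, -0.001]
contact_force: [1.3, -2.3, -0.9]
opening: 0.013
```

Call:
drive_tool(moves=[0, 0, 0, 0, 0, 0, 1, 0, 0, 0, 0, 0, 0, 1, 0, 0, 0, 0, 0, 0, 1, 0, 0, 0, 0, 0, 0, 1, 0, 0, 0, 0, 0, 0, 1])

```text
t: 13.92
tool_pos: [0.4429, -0.2836, 0.0565]
tool_rot: [0.329, 3.124, -0.0]
contact_force: [-1.7, 0.5, 5.1]
opening: 0.0122
```

```bash
python3 - <<'E'
from wm import *
im=ctrl.get_image('wrist');cv2.imwrite('pics/w8.png',im[:,:,::-1])
print(ctrl.get_obs()['tool_pos'])
im=np.load('top7.npy');cv2.imwrite('pics/top7z.png',cv2.resize(im[145:260,240:325],None,fx=5,fy=5,interpolation=cv2.INTER_CUBIC)[:,:,::-1])
C=cam('top');pan(im,C,'L',(283,185),(300,232))
a=im.copy();d,_=blob(dark(im),(259,221));ys,xs=np.nonzero(d);Y=cast(C,np.c_[xs,ys],.079)[:,:2];u=np.linalg.svd(Y-Y.mean(0))[2][0];print(Y.mean(0),np.degrees(np.arctan2(u[1],u[0])),_)
E
```

```text
[ 0.44289261 -0.28358245  0.05654745]
L rim [0.628  0.0315] medres 0.0011 handle dir deg -155.2 from centre -155.1 bar 0.082 exp 0.1 axis from bar [0.6353 0.0347] area 2978 150
[0.52383075 0.07408445] 159.2661382261456 [248 204  22  34 168]
```

View pics/w8.png

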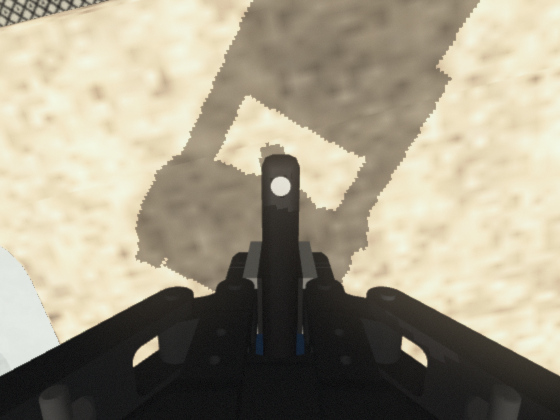

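View pics/top7z.png

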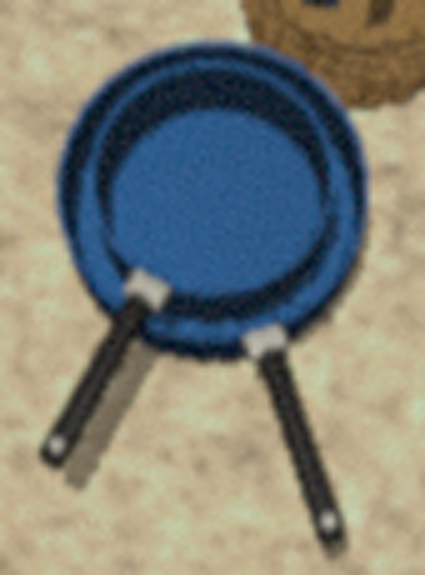

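Call:
drive_tool(moves=[0, 0, 0, 0, 0, 0.02, 1, 0, 0, 0, 0, 0, 0.03, 1, 0, 0, 0, 0, 0, 0.03, 1, 0, 0, 0, 0, 0, 0.03, 1, 0, 0, 0, 0, 0, 0.01, 1])

```text
t: 14.6
tool_pos: [0.4433, -0.2838, 0.1775]
tool_rot: [0.329, 3.122, -0.002]
contact_force: [-0.8, -0.6, -1.4]
opening: 0.0122
```

Call:
drive_tool(moves=[0, 0, -4, 0, 0.025, 0, 1, 0, 0, -6, 0, 0.04, 0, 1, 0, 0, -6, 0.01, 0.045, 0, 1, 0, 0, -6, 0.015, 0.045, 0, 1, 0, 0, -6, 0.015, 0.045, 0, 1])

```text
t: 15.22
tool_pos: [0.4822, -0.0817, 0.1744]
tool_rot: [-1.08, -2.947, -0.0]
contact_force: [0.5, 0.3, -0.9]
opening: 0.0121
```

Call:
drive_tool(moves=[0, 0, -6, 0.015, 0.045, 0, 1, 0, 0, -6, 0.02, 0.045, 0, 1, 0, 0, -6, 0.02, 0.045, 0, 1, 0, 0, -6, 0.02, 0.04, 0, 1, 0, 0, -6, 0.02, 0.02, 0, 1])

```text
t: 15.85
tool_pos: [0.5772, 0.1138, 0.174]
tool_rot: [-1.803, -2.569, 0.002]
contact_force: [0.0, -0.5, -1.1]
opening: 0.0124
```

Call:
drive_tool(moves=[0, 0, 0, 0.02, 0.012, 0, 1, 0, 0, 0, 0, 0, 0, 1, 0, 0, 0, 0, 0, 0, 1, 0, 0, 0, 0, 0, 0, 1, 0, 0, 0, 0, 0, 0, 1])

```text
t: 16.48
tool_pos: [0.5975, 0.1231, 0.1763]
tool_rot: [-1.804, -2.572, 0.0]
contact_force: [-0.5, -0.8, -1.0]
opening: 0.0124
```

```bash
python3 - <<'E'
from wm import *
o=ctrl.get_obs();print(o['t'],o['tool_pos'].round(4),R.from_rotvec(o['tool_rot']).as_matrix()[:,1],o['q'].round(2))
for n in('scene','top'):
  im=ctrl.get_image(n);np.save(n+'9.npy',im)
  if n=='scene':
    C=cam(n);t=np.linspace(0,6.283,73);im=im.copy()
    for z in(.12,.192):
      p=proj(C,np.c_[.631+.044*np.cos(t),.032+.044*np.sin(t),0*t+z]);cv2.polylines(im,[np.round(p*8).astype(int)],True,(255,0,0),1,0,3)
  im=im[110:260,170:340] if n=='scene' else im[110:260,200:370]
  cv2.imwrite(f'pics/{n}9.png',cv2.resize(im,None,fx=4,fy=4,interpolation=0)[:,:,::-1])
E
```

```text
16.475 [0.5975 0.1231 0.1763] [ 9.40124723e-01  3.40830609e-01 -3.57690915e-05] [ 0.08  0.06  1.7  -0.    1.38 -0.27]
```

View pics/scene9.png

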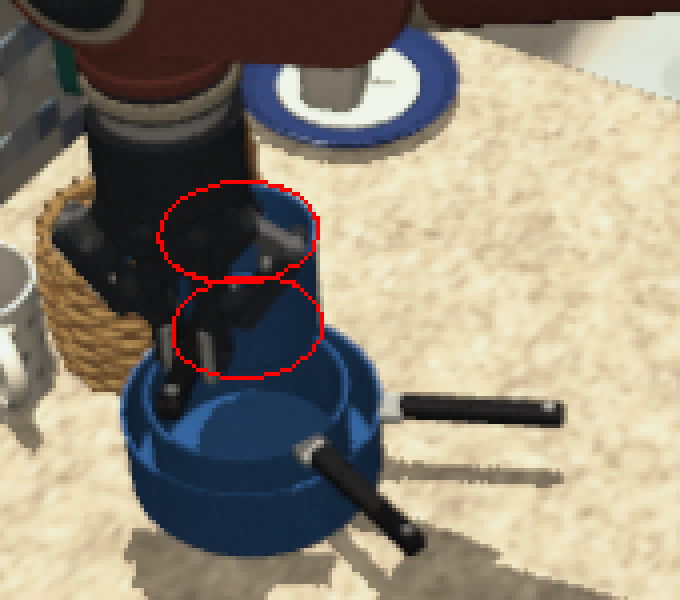

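View pics/top9.png

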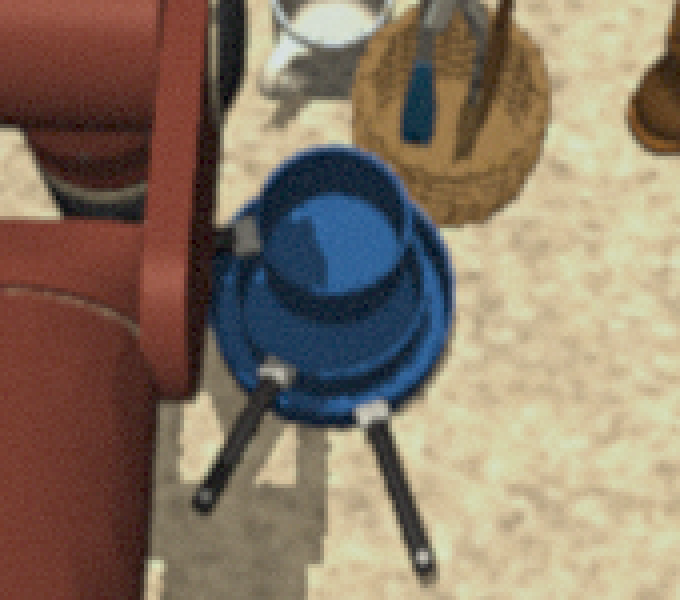

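```bash
python3 - <<'E'
from wm import *
C=cam('scene');t=np.linspace(0,6.283,361)
for n,r,z in(('M',.062,.07),('L',.08,.06),('S',.044,.192)):
  p=proj(C,np.c_[.631+r*np.cos(t),.032+r*np.sin(t),0*t+z]);p=(p-[170,110])*4;print(n,p.min(0).round(),p.max(0).round())
C=cam('top')
for n,r,z in(('M',.062,.07),('L',.08,.06),('S',.044,.192)):
  p=proj(C,np.c_[.631+r*np.cos(t),.032+r*np.sin(t),0*t+z]);p=(p-[200,110])*4;print(n,p.min(0).round(),p.max(0).round())
E
```

```text
M [148. 315.] [355. 460.]
L [120. 308.] [385. 494.]
S [158. 180.] [316. 281.]
M [229. 189.] [428. 378.]
L [202. 169.] [455. 410.]
S [246. 138.] [405. 289.]
```

Call:
drive_tool(moves=[0, 0, 0, 0.004, 0.004, -0.01, 1, 0, 0, 0, 0, 0, -0.015, 1, 0, 0, 0, 0, 0, -0.015, 1, 0, 0, 0, 0, 0, -0.005, 1, 0, 0, 0, 0, 0, 0, 1])

```text
t: 17.2
tool_pos: [0.6014, 0.1275, 0.1303]
tool_rot: [-1.802, -2.572, 0.002]
contact_force: [0.5, -0.0, -1.5]
opening: 0.0124
```

```bash
python3 - <<'E'
from wm import *
for n in('scene','top'):
  im=ctrl.get_image(n)
  im=im[110:260,170:340] if n=='scene' else im[110:260,200:370]
  cv2.imwrite(f'pics/{n}10.png',cv2.resize(im,None,fx=4,fy=4,interpolation=0)[:,:,::-1])
E
```

```text
(no output)
```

View pics/scene10.png

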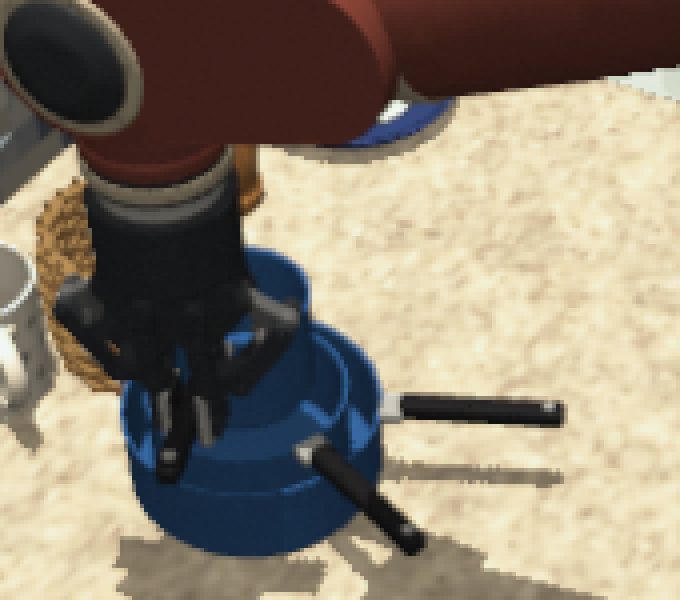

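View pics/top10.png

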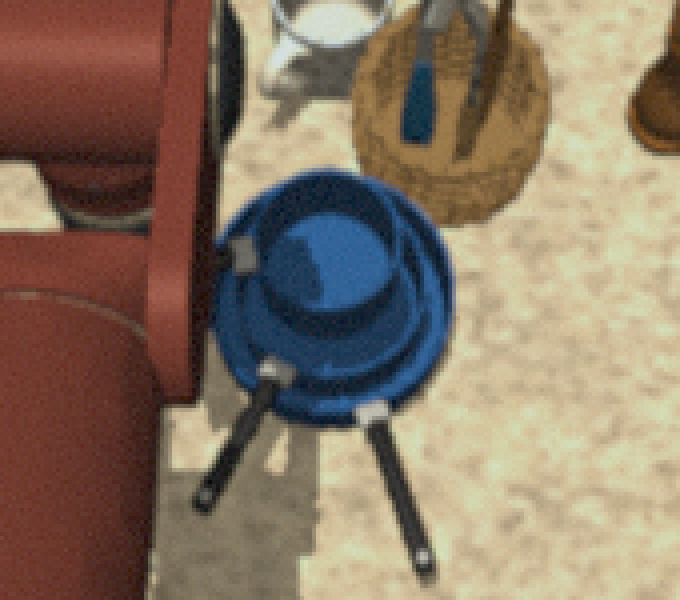

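Call:
drive_tool(moves=[0, 0, 0, 0, 0, -0.01, 1, 0, 0, 0, 0, 0, -0.01, 1, 0, 0, 0, 0, 0, -0.01, 1, 0, 0, 0, 0, 0, -0.005, 1, 0, 0, 0, 0, 0, 0, 1])

```text
t: 17.92
tool_pos: [0.6014, 0.1275, 0.0955]
tool_rot: [-1.802, -2.572, 0.001]
contact_force: [-0.2, 0.7, -0.7]
opening: 0.0122
```

Call:
drive_tool(moves=[0, 0, 0, 0, 0, -0.008, 1, 0, 0, 0, 0, 0, -0.007, 1, 0, 0, 0, 0, 0, -0.005, 1, 0, 0, 0, 0, 0, -0.003, 1, 0, 0, 0, 0, 0, 0, 1])

```text
t: 18.55
tool_pos: [0.6017, 0.1276, 0.073]
tool_rot: [-1.802, -2.573, 0.001]
contact_force: [-0.1, -0.5, -1.2]
opening: 0.0121
```

Call:
drive_tool(moves=[0, 0, 0, 0, 0, -0.002, 1, 0, 0, 0, 0, 0, -0.001, 1, 0, 0, 0, 0, 0, -0.001, 1, 0, 0, 0, 0, 0, 0, 1, 0, 0, 0, 0, 0, 0, 1])

```text
t: 19.18
tool_pos: [0.6019, 0.1275, 0.0694]
tool_rot: [1.803, 2.573, 0.0]
contact_force: [-0.1, 0.6, -0.3]
opening: 0.0127
```

```bash
python3 - <<'E'
from wm import *
for n in('scene','top'):
  im=ctrl.get_image(n)
  im=im[110:260,170:340] if n=='scene' else im[110:260,200:370]
  cv2.imwrite(f'pics/{n}11.png',cv2.resize(im,None,fx=4,fy=4,interpolation=0)[:,:,::-1])
E
```

```text
(no output)
```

View pics/scene11.png

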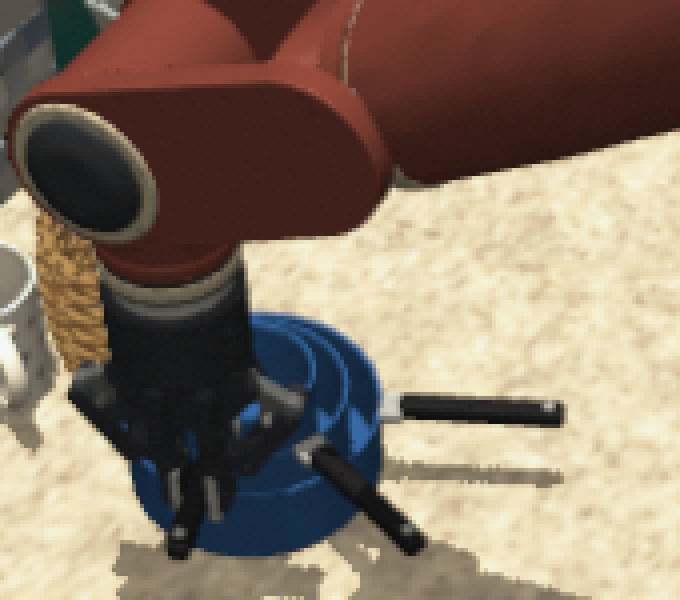

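View pics/top11.png

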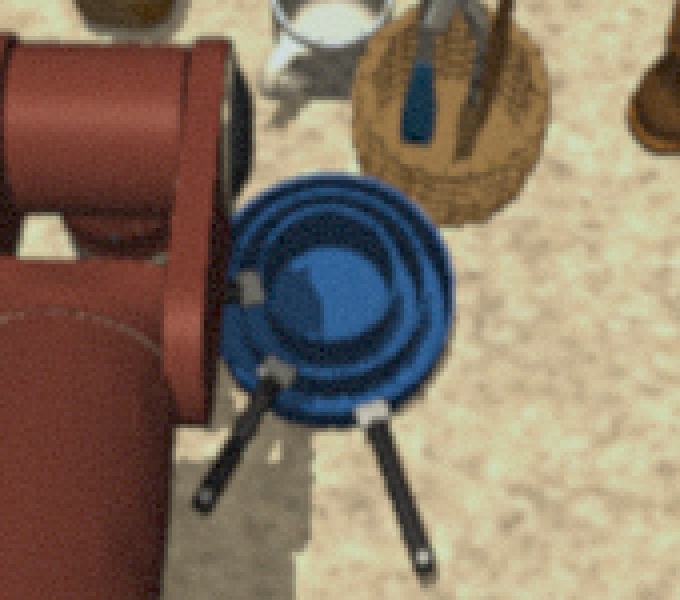

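Well centred. The last few mm, slowly.

Call:
drive_tool(moves=[0, 0, 0, 0, 0, -0.001, 1, 0, 0, 0, 0, 0, -0.001, 1, 0, 0, 0, 0, 0, -0.001, 1, 0, 0, 0, 0, 0, 0, 1, 0, 0, 0, 0, 0, 0, 1])

```text
t: 19.9
tool_pos: [0.6018, 0.1276, 0.0663]
tool_rot: [-1.803, -2.573, -0.0]
contact_force: [-0.2, 0.0, -0.8]
opening: 0.0128
```

Call:
drive_tool(moves=[0, 0, 0, 0, 0, -0.001, 1, 0, 0, 0, 0, 0, 0, 1, 0, 0, 0, 0, 0, 0, 1, 0, 0, 0, 0, 0, 0, 1, 0, 0, 0, 0, 0, 0, 1])

```text
t: 20.52
tool_pos: [0.6019, 0.1275, 0.0653]
tool_rot: [1.803, 2.573, 0.0]
contact_force: [0.7, -0.8, -0.5]
opening: 0.0124
```

Call:
drive_tool(moves=[0, 0, 0, 0, 0, -0.001, 1, 0, 0, 0, 0, 0, 0, 1, 0, 0, 0, 0, 0, 0, 1, 0, 0, 0, 0, 0, 0, 1, 0, 0, 0, 0, 0, 0, 1])

```text
t: 21.15
tool_pos: [0.602, 0.1278, 0.0647]
tool_rot: [1.803, 2.573, 0.001]
contact_force: [-3.1, 2.8, 4.1]
opening: 0.0128
```

Contact (4 N up). Release and rise.

Call:
drive_tool(moves=[0, 0, 0, 0, 0, 0, 0.75, 0, 0, 0, 0, 0, 0, 0.65, 0, 0, 0, 0, 0, 0, 0.55, 0, 0, 0, 0, 0, 0, 0.5, 0, 0, 0, 0, 0, 0, 0.5])

```text
t: 21.78
tool_pos: [0.6018, 0.1275, 0.0642]
tool_rot: [-1.803, -2.573, 0.0]
contact_force: [0.5, -0.3, -0.7]
opening: 0.043
```

Call:
drive_tool(moves=[0, 0, 0, 0, 0, 0.02, 0.5, 0, 0, 0, 0, 0, 0.04, 0.5, 0, 0, 0, 0, 0, 0.05, 0.5, 0, 0, 0, 0, 0, 0.05, 0.5, 0, 0, 0, 0, 0, 0.02, 0.5])

```text
t: 22.4
tool_pos: [0.6036, 0.1278, 0.2505]
tool_rot: [1.799, 2.568, 0.008]
contact_force: [-0.0, 0.4, -0.5]
opening: 0.0425
```

Call:
drive_tool(moves=[0, 0, 0, -0.02, 0.05, 0, 0.5, 0, 0, 0, -0.02, 0.05, 0, 0.5, 0, 0, 0, -0.02, 0.05, 0, 0.5, 0, 0, 0, -0.02, 0.04, 0, 0.5, 0, 0, 0, 0, 0, 0, 0.5])

```text
t: 23.02
tool_pos: [0.52, 0.3197, 0.2437]
tool_rot: [-1.797, -2.576, 0.002]
contact_force: [-0.1, 0.3, -0.1]
opening: 0.0425
```

```bash
python3 - <<'E'
from wm import *
for n in('scene','top'):
  im=ctrl.get_image(n);np.save(n+'12.npy',im);C=cam(n)
  if n=='top':
    for k,s,z in(('L',(305,235),.066),('M',(259,221),.076),('S',(240,190),.086)):
      d,q=blob(dark(im),s);ys,xs=np.nonzero(d);Y=cast(C,np.c_[xs,ys],z)[:,:2];u=np.linalg.svd(Y-Y.mean(0))[2][0];print(k,Y.mean(0),np.degrees(np.arctan2(u[1],u[0])),q)
  im=im[110:260,170:340] if n=='scene' else im[110:260,200:370]
  cv2.imwrite(f'pics/{n}12.png',cv2.resize(im,None,fx=4,fy=4,interpolation=0)[:,:,::-1])
E
```

```text
L [ 0.50901594 -0.02350461] -155.07210884794733 [292 215  15  34 147]
M [0.5246846  0.07422812] 158.93395277938706 [248 204  23  34 168]
S [0.60019169 0.12447686] 110.67446437538071 [223 180  37  13 160]
```

View pics/scene12.png

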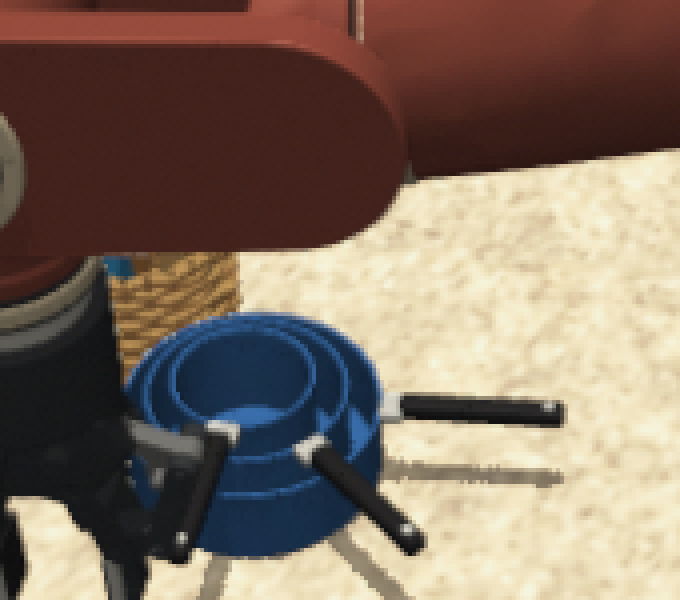

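View pics/top12.png

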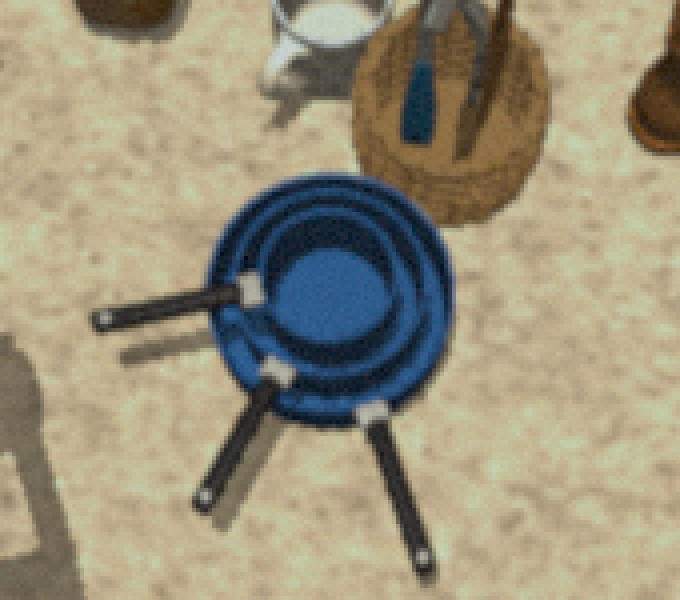

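```bash
python3 -c "
from station import ctrl
print(ctrl.get_obs()['dq'].round(3));print(ctrl.finish_job())"
```

```text
[-0.028 -0.    -0.003 -0.001 -0.001  0.001]
the job is handed in; nothing more can be done
None
```

The three pans are nested where the large one stands, and I handed the job in at about 23 s of the 58 s. No verdict was reported.

I picked the medium pan up by its handle and lowered it into the large one. I did the same with the small pan, turning it 58 degrees before lowering it into the medium one. Each was lowered in 1 mm steps until the wrist read 4–5 N of contact, and only then released.

**Handles:** in the last top view they point to 205, 159 and 111 degrees, about 46 and 48 degrees apart.

**Nesting:** the rims look concentric and level in both views, and the release heights matched the floors of the pans below within about 1 mm.

**Large pan:** its rim measured within 1 mm of its start after the medium pan went in, and its handle had not moved in the final view.

**Robot:** the arm was clear of the pans and almost still at hand-in.

**Disagreements:**
- The cameras placed the pans up to about 5 mm apart, so I corrected by 3–6 mm before each lowering, within the 15 mm play.
- The first wrist-camera fixes were off because the arm had not settled, so I took them again.
- The position of the large pan estimated from its handle bar was about 8 mm off the rim fit. I did not use it, because the visible bar measured too short.

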